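# Reset the tripped breaker under the push-push hatch of a bench power box

## Task

A breaker has tripped in the grey power box: press the ribbed pad of its black hatch once with a fingertip until the push-push latch gives, let go, keep clear, and wait a good two seconds to see that the hatch has swung right up and stays open by itself. Then reach in and push the one breaker button that stands proud fully home with a fingertip, and leave the hatch open. Grasp nothing, do not push the hatch shut again, and leave the loose things on and round the box where they are.

Things in the scene. Friction and masses are not known exactly. Their poses are not given: they have to be found in the camera images.
- powerbox: grey steel mains power box, fixed to the bench on a 2 mm blue mat: 250 (x) x 330 (y) x 100 mm tall; origin at the centre of its underside, x away from the robot when square to the bench, y to its left, z up. On its flat top: four round outlets along the back (x 78), a black rotary switch 25 tall at x -62, y 88, and the black breaker hatch, flush, filling the opening x -112 to -28, y -140 to 0.
- hatch (a joint): breaker hatch, black plastic, 81 (box x) x 137 (box y) x 4 mm, hinged at its far edge. In rad: 0 shut and flush, 2.1 fully open, leaning back over the hinge. Push-push latch: pushed in to -0.055 or beyond (stop at -0.07) and let go, it is released and a damped spring opens it in about 2 s; pushed down to the stop again it latches shut. Takes 2 to 3 N at its ribbed pad.
- hatch_press (a point): middle of the raised ribbed thumb pad on top of the hatch (18 along box x, 32 along box y, 1.6 mm high), the place to press: on the hatch's middle line, 62 mm from the hinge, 22 mm from the free edge, 101.6 mm above the box's underside. It must sink 3.4 mm for the latch to let go and stops at 4.3 mm. The rim round the hatch is fixed: a finger that overlaps it stops at flush.
- hatch_hinge (a point): middle of the hatch's hinge line, 2 mm below the top panel; the hatch turns about the box's y axis through this point. Fully open, the hatch stands 72 mm above the panel and leans 42 mm back beyond this line.
- strike (a joint): steel strike of the push-push latch, hidden under the shut hatch; its sideways place in m: 0 latched, above 0.002 released while pressed in, about -0.008 once the hatch has popped. Below -0.003 with the hatch under 0.1 rad, the hatch has been pushed shut again.
- reset_button (a joint): white button (diameter 11 mm) of the tripped breaker, in m: 0 to 0.0015 at the start (popped out), 0.009 fully home, at its stop; stiff (about 3 N), stays where pushed. Three like breakers stand in a row along box y under the hatch, 36 mm apart, 40 mm in front of the hinge, the middle one on the hatch's middle line; any one may be the tripped one, the other two are home and fixed.
- button_top (a point): centre of the top of the tripped breaker's button: popped out it is 8 to 9.5 mm below the top panel, home 17 mm below it and 3 mm above its steel neck (diameter 17 mm). Out of sight until the hatch is open.
- spare_breaker: spare breaker lying ready on top of the box, left of the hatch: grey block 30 x 22 x 18 with a steel neck and white button on it, 35 tall, loose; sizes in mm, origin at the centre of its underside
- connector: aluminium cable connector standing on end on the mat just in front of the box, diameter 22, 60 tall, loose; sizes in mm, origin at the centre of its underside
- tape_roll: black tape roll lying flat on the mat in front of the box, outer diameter 68, hole 38, 19 high, loose; sizes in mm, origin at the centre of its underside
- multimeter: hand-held multimeter lying face up on the mat to the left of the box, 160 x 80 x 30, its dial 40 high, loose; sizes in mm, origin at the centre of its underside
- screwdriver: screwdriver with a black handle lying on the mat to the right of the box, 190 long, loose; sizes in mm, origin at the centre of its underside (midway along it)
- paste_jar: small grey jar with a white cap on the mat to the right of the box, diameter 52, 50 tall, loose; sizes in mm, origin at the centre of its underside
- solder_reel: aluminium reel standing on end on the mat to the right, diameter 56, 44 tall, loose; sizes in mm, origin at the centre of its underside
- mug: white mug on the mat to the left, diameter 80, 95 tall, handle on its left, loose; sizes in mm, origin at the centre of its underside

How it is judged:
By the outcome, as a careful person would: the job done as asked, in the order asked, and still so for the second after the job is handed in, with the robot touching nothing.
It also fails if it takes over 40 s, if anything falls off the work surface, if the arm or the gripper's body presses on something with over 40 N, if the wrist force passes 120 N, or if a joint passes its speed limit or range.

## Robot

A 6-joint arm with a two-finger parallel gripper is mounted at the origin on the work surface. World frame = base frame: x ahead of the robot, y to its left, z up, the work surface at z = 0. Lengths are in m, angles in rad, forces in N, time in s.
With the tool pointing down it reaches from about 0.225 to 0.725 m from the base axis. Payload 3.1 kg.
Tool frame: the origin (TCP) lies at the very end of the fingers, on their centre line; the grasp point (between the pads) lies bot.grasp_offset behind it (bot.grasp_offset is the distance from the TCP to the grasp point, in m); x points along the fingers, y is the direction in which the jaws open and shut, and the axes are right-handed (so a half turn about x gives the same grasp; the last joint's range is limited). The gripper opens to 85 mm and grips with 20 to 120 N. Pads are 22 mm wide; open, the fingers measure 114 mm over their backs; the gripper's body (76 mm by 85 mm) begins 54 mm behind the grasp point. The pads swing forward as they close: fully open they stand 13 mm farther back than shut.
Start: joints at [1.041, 0.048, 0.099, 1.622, 0, 1.443], TCP at [0.205, 0.483, 0.231] pointing down, gripper open.
Joint ranges: [-2.91, 2.91], [-0.99, 1.94], [-1.21, 1.42], [-2.12, 2.29], [-1.49, 1.47], [-3.14, 3.14]. Speed limits (rad/s): [2.79, 2.79, 3.14, 3.14, 3.14, 3.14].

## Interface

Orientations are given as a rotation vector (axis times angle).
In Python, from plant import bot gives the robot as it stands. Calls block until the motion is done:
- bot.move_to(position, orientation): joint-space move of the TCP to a pose.
- bot.servo_line(position, rotation=None, feed=0.15, contact_N=None): straight line of the TCP; rotation=None keeps the orientation; feed is the mean speed in m/s. With contact_N (N) it stops when the force on the tool has changed by that much, and returns True; else False.
- bot.move_j(angles): joint-space move.
- bot.gripper_to(opening, f_grip=None): finger opening in m; f_grip is the grip in N (None keeps the last); returns when the fingers have stopped.
- bot.dwell(seconds).
- bot.solve_ik(position, orientation): joint angles nearest the present ones, or None.
- bot.snapshot(name): name is "side" or "top"; returns a dict with "image" (420x560x3 uint8, red, green, blue), "K" (3x3 intrinsics, pixels), "R" (3x3) and "t" (3): a world point X has camera coordinates R X + t. Camera axes: x right, y down, z forward; pixel columns grow to the right and rows downward; lengths in m; the calibration is good to about 2 mm. A picture is of the moment at which its call begins. There is no depth.
A pose or a line that the arm cannot do raises bot.IKError and nothing moves.
- bot.finish_job(): hands the job in, once; it reports no verdict.
Readings, each from a call of its own:
- bot.current_time(): time.
- bot.current_joint_pos(): joint angles.
- bot.current_qd(): joint speeds.
- bot.current_effort(): joint torques, N m.
- bot.current_position(): TCP position.
- bot.current_ee_rot(): TCP orientation.
- bot.current_force(): force on the tool from outside, world axes, zero at the start.
- bot.current_moment(): the same for the moment, N m.
- bot.current_grip_width(): finger opening in m.
Only numpy, scipy, OpenCV 4.12 (cv2) and the standard library are available. Lean on these libraries where they do the work, as an engineer would, in place of code of your own. Each camera call takes 0.05 s, during which the arm holds its last target.

## Working session

There is one attempt and no reset: what is moved stays moved. The work goes in short steps, each a Python script; the robot and the scene stay as the last script left them, time stands still between calls to the robot, and variables do not carry over. Pictures are saved under pics/ and viewed, and the job is handed in when it is done.

```bash
ls; mkdir -p pics
python3 - <<'E'
from plant import bot
import cv2,numpy as np
for n in("side","top"):
    s=bot.snapshot(n); cv2.imwrite(f"pics/{n}0.png",s["image"][:,:,::-1]); np.savez(f"pics/{n}0.npz",**s)
    print(n,s["K"].round(1).tolist(),s["R"].round(3).tolist(),s["t"].round(3).tolist(), (-s["R"].T@s["t"]).round(3))
print(bot.current_time(),bot.current_position(),bot.current_ee_rot(),bot.grasp_offset)
E
```

```text
pics
side [[519.1, 0.0, 273.6], [0.0, 519.1, 202.6], [0.0, 0.0, 1.0]] [[-0.969, -0.247, 0.011], [-0.166, 0.618, -0.768], [0.183, -0.746, -0.64]] [0.503, 0.154, 1.193] [0.294 0.92  0.876]
top [[440.5, 0.0, 268.6], [0.0, 440.5, 215.3], [0.0, 0.0, 1.0]] [[-0.071, -0.997, -0.005], [-0.977, 0.07, -0.202], [0.202, -0.01, -0.979]] [0.032, 0.52, 1.074] [0.293 0.006 1.157]
0.1 [0.20504155 0.48270556 0.23021778] [ 0.31361217  1.54842059 -0.31683248] 0.0187
```

View pics/side0.png

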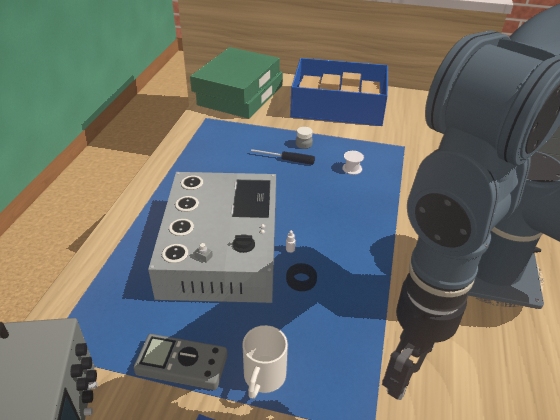

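View pics/top0.png

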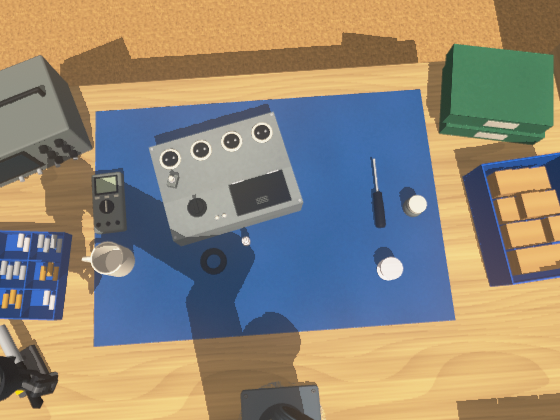

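The top view shows the box turned about 15°, with the hatch at about (260,193), the pad ribs at about (262,199), the spare breaker at (173,180) and the connector at (246,241). Next I'll measure the hatch corners in both views.

```bash
cat > h.py <<'E'
import numpy as np,cv2
def ray(s,px,z):
    d=s["R"].T@(np.linalg.inv(s["K"])@np.array([px[0],px[1],1.]));c=-s["R"].T@s["t"]
    return c+d*(z-c[2])/d[2]
def proj(s,X):
    p=s["K"]@(s["R"]@np.asarray(X)+s["t"]);return p[:2]/p[2]
def load(n): return dict(np.load(f"pics/{n}.npz"))
E
python3 - <<'E'
from h import *
for n,(r0,r1,c0,c1) in {"top0":(165,222,222,300),"side0":(174,222,225,278)}.items():
    s=load(n);im=s["image"];g=cv2.cvtColor(im,cv2.COLOR_RGB2GRAY)
    m=np.zeros_like(g);m[r0:r1,c0:c1]=(g[r0:r1,c0:c1]<65)*255
    k,l,st,ce=cv2.connectedComponentsWithStats(m); i=1+st[1:,4].argmax()
    cs,_=cv2.findContours((l==i).astype(np.uint8),cv2.RETR_EXTERNAL,cv2.CHAIN_APPROX_NONE)
    h=cv2.convexHull(cs[0]);print(n,st[i])
    for e in range(2,12):
        q=cv2.approxPolyDP(h,e,True)
        if len(q)==4:break
    W=np.array([ray(s,p,.102) for p in q[:,0]]);print(q[:,0].tolist());print(W.round(4).tolist(),W.mean(0))
    print("edges",[round(np.linalg.norm(W[i]-W[i-1]),4) for i in range(4)])
    cr=im[r0-30:r1+30,c0-30:c1+30,::-1];cv2.imwrite(f"pics/crop_{n}.png",cv2.resize(cr,None,fx=5,fy=5,interpolation=cv2.INTER_CUBIC)[:600,:800])
# outlets centers top
s=load("top0")
for p in [(170,158),(201,149),(232,141),(262,132)]: print(ray(s,p,.102).round(3))
E
```

```text
top0 [261 171  30  37 416]
[[280, 171], [290, 199], [263, 207], [264, 194]]
[[0.6214, -0.0406, 0.102], [0.5479, -0.0597, 0.102], [0.5326, 0.008, 0.102], [0.5652, 0.0033, 0.102]] [ 0.56677117 -0.02224016  0.102     ]
edges [np.float64(0.0713), np.float64(0.0759), np.float64(0.0694), np.float64(0.033)]
side0 [ 233  180   37   37 1163]
[[238, 180], [269, 181], [267, 216], [233, 216]]
[[0.6216, -0.0443, 0.102], [0.5471, -0.0603, 0.102], [0.5185, 0.0667, 0.102], [0.5926, 0.0866, 0.102]] [0.56992501 0.01217018 0.102     ]
edges [np.float64(0.1341), np.float64(0.0762), np.float64(0.1302), np.float64(0.0767)]
[0.675 0.233 0.102]
[0.694 0.154 0.102]
[0.709 0.075 0.102]
[ 0.728 -0.003  0.102]
```

View pics/crop_top0.png

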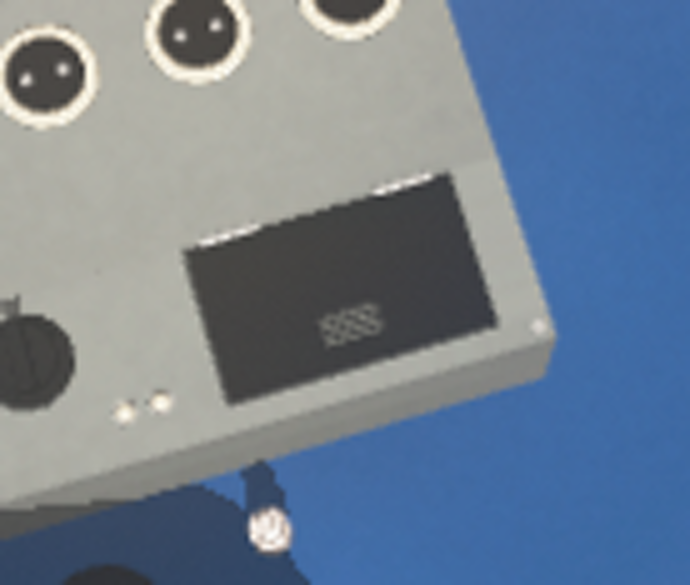

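View pics/crop_side0.png

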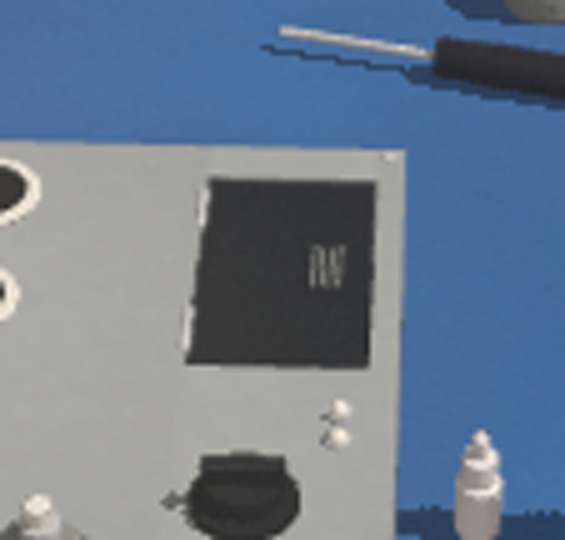

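Run:
```python
from h import *
C={"top0":([(188,250),(447,175),(497,325),(228,405)],(351,325),(192,135)),"side0":([(186,364),(209,180),(376,182),(369,366)],(326,267),(195,144))}
for n,(q,p,o) in C.items():
    s=load(n);f=lambda a:np.array(a)/5+np.array(o)-.4
    g=cv2.cvtColor(s["image"],cv2.COLOR_RGB2GRAY)
    qq=np.array([f(a) for a in q],np.float32)
    # fit lines from subpixel mask
    m=((g<100)*255).astype(np.uint8);k,l,st,ce=cv2.connectedComponentsWithStats(m)
    ctr=qq.mean(0).astype(int); i=l[ctr[1],ctr[0]]
    print(n,"mask comp",st[i],ce[i])
    cs,_=cv2.findContours((l==i).astype(np.uint8),cv2.RETR_EXTERNAL,cv2.CHAIN_APPROX_NONE)
    print("minrect c",cv2.minAreaRect(cs[0]))
    W=np.array([ray(s,a,.102) for a in qq]);print(W[:,:2].round(4).tolist(),"ctr",W.mean(0).round(4))
    print("edges",[round(float(np.linalg.norm(W[i]-W[i-1])),4) for i in range(4)])
    hd=W[0]-W[1];hd2=W[3]-W[2];print("yaw",[np.degrees(np.arctan2(-d[0],d[1])) for d in(hd,hd2)])
    print("pad",ray(s,f(p),.1036))
```

```text
top0 mask comp [ 229  170   62   46 1745] [259.45272206 192.26189112]
minrect c ((259.5094299316406, 192.2830047607422), (32.142364501953125, 56.0431022644043), 74.05460357666016)
[[0.5954, 0.0878], [0.6249, -0.0434], [0.5462, -0.062], [0.5156, 0.0724]] ctr [0.5705 0.0137 0.102 ]
edges [0.0813, 0.1344, 0.0808, 0.1379]
yaw [np.float64(12.653560602550494), np.float64(12.848554257578666)]
pad [0.55101067 0.00968225 0.1036    ]
side0 mask comp [ 232  180   38   38 1281] [251.58782201 198.44964871]
minrect c ((250.83287048339844, 198.0123291015625), (36.38246154785156, 37.34476852416992), 2.12109637260437)
[[0.5948, 0.0886], [0.6259, -0.0449], [0.5462, -0.0647], [0.5147, 0.0685]] ctr [0.5704 0.0119 0.102 ]
edges [0.0825, 0.137, 0.0821, 0.1369]
yaw [np.float64(13.122205443573787), np.float64(13.306161605214472)]
pad [0.55175588 0.00733139 0.1036    ]
```

Both views agree to about 2 mm: the hatch is 81x137 mm, the yaw is 13° and the pad is at (0.551, 0.008). I'll close the fingers, move above the pad and press.

```bash
cat >> h.py <<'E'
from scipy.spatial.transform import Rotation as Ro
yaw=np.radians(13.0);c_,s_=np.cos(yaw),np.sin(yaw)
bx=np.array([c_,s_,0]);by=np.array([-s_,c_,0])
rot=Ro.from_matrix(np.c_[[0,0,-1.],by,bx]).as_rotvec()
rot2=Ro.from_matrix(np.c_[[0,0,-1.],-by,-bx]).as_rotvec()
ctr=np.array([.5705,.0128,.102])
E
python3 - <<'E'
from plant import bot
from h import *
pad=ctr-.020*bx; pad[2]=.1036
q0=bot.current_joint_pos()
for r in(rot,rot2): print(bot.solve_ik(pad+[0,0,.1],r), bot.solve_ik(pad,r))
bot.gripper_to(0.0)
bot.move_to(pad+[0,0,.11],rot)
bot.servo_line(pad+[0,0,.02],feed=.15)
print(bot.current_time(),bot.current_position(),pad,bot.current_force(),bot.current_grip_width())
for n in("side","top"):
    s=bot.snapshot(n);im=s["image"];u,v=proj(s,pad).astype(int)
    cv2.imwrite(f"pics/{n}1.png",cv2.resize(im[max(v-60,0):v+60,u-70:u+70,::-1],None,fx=4,fy=4))
E
```

```text
[-0.10663543  0.11122382  0.11122244  1.57079495  0.         -0.33352823] [-0.10663543  0.12514751 -0.07245147  1.37319735  0.         -0.33352823]
[-0.10663543  0.11122382  0.11122244  1.57079495  0.          2.80806442] [-0.10663543  0.12514751 -0.07245147  1.37319735  0.          2.80806442]
3.725 [0.551506   0.00850756 0.12446154] [0.5510126  0.00830098 0.1036    ] [-0.2869506  -0.15811588  0.25061855] 1.6717078463542873e-05
```

View pics/side1.png

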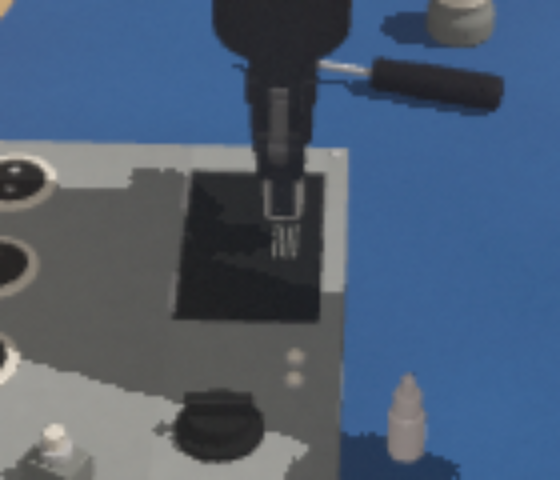

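View pics/top1.png

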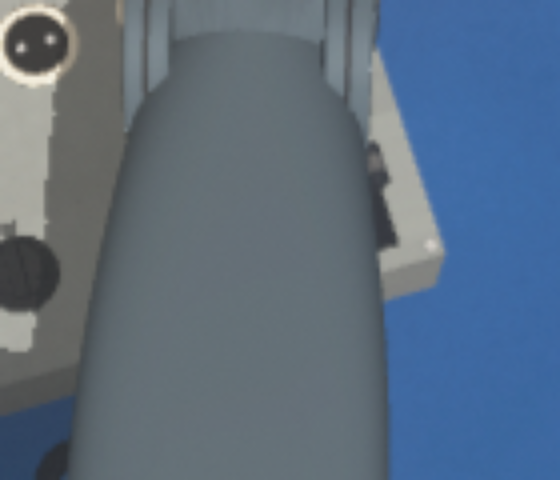

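The side view shows the closed fingertips directly over the ribs: tip at crop (283,215), pad at (285,240). The arm hides the hatch from the top camera. Next is the single press, followed by a fast retreat.

Run:
```python
from plant import bot
from h import *
pad=ctr-.020*bx; pad[2]=.1036
f0=bot.current_force()
hit=bot.servo_line(pad-[0,0,.008],feed=.02,contact_N=10)
p=bot.current_position();f=bot.current_force()
bot.dwell(.1); p2=bot.current_position();f2=bot.current_force()
bot.servo_line(pad-.10*bx+[0,0,.16],feed=.3)
print(hit,p,f-f0,p2,f2-f0,bot.current_time(),bot.current_position())
bot.dwell(.5)
s=bot.snapshot("side");cv2.imwrite("pics/side2.png",s["image"][:,:,::-1])
bot.dwell(1.8)
s=bot.snapshot("side");cv2.imwrite("pics/side3.png",s["image"][:,:,::-1]);np.savez("pics/side3.npz",**s)
print(bot.current_time())
```

```text
True [0.55078092 0.00828818 0.09985496] [-0.90392081 -0.57723905  2.38251631] [0.55076224 0.00829752 0.09973867] [0.3264831  0.02366351 5.70235387] 5.8667 [ 0.45354989 -0.01411922  0.26197752]
8.2667
```

View pics/side3.png

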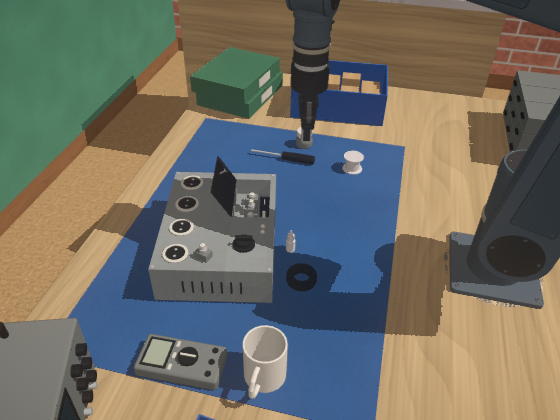

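The hatch is up at about (222,188) and the breakers show at about (250,205). I'll zoom in to find the proud button, and also take a top view.

Run:
```python
from plant import bot
from h import *
bot.dwell(.4)
for n in("side","top"):
    s=bot.snapshot(n);np.savez(f"pics/{n}4.npz",**s)
    u,v=proj(s,ctr).astype(int);print(n,u-35,v-35)
    a=cv2.resize(s["image"][v-35:v+35,u-35:u+35,::-1],None,fx=8,fy=8,interpolation=cv2.INTER_CUBIC);
    cv2.imwrite(f"pics/{n}4.png",a)
    for k in(-1,0,1):
        for d in (.0087,.017):
            print(n,k,d,proj(s,ctr+.002*bx+.036*k*by-[0,0,d]).round(1))
print(bot.current_time())
```

```text
side 216 162
side -1 0.0087 [251.6 191. ]
side -1 0.017 [251.6 193.7]
side 0 0.0087 [250.7 200.5]
side 0 0.017 [250.8 203.2]
side 1 0.0087 [249.8 210.4]
side 1 0.017 [249.9 213.1]
top 225 157
top -1 0.0087 [273.7 188.2]
top -1 0.017 [273.7 189.1]
top 0 0.0087 [259.9 192.3]
top 0 0.017 [260.  193.2]
top 1 0.0087 [246.  196.5]
top 1 0.017 [246.2 197.3]
8.7667
```

View pics/side4.png

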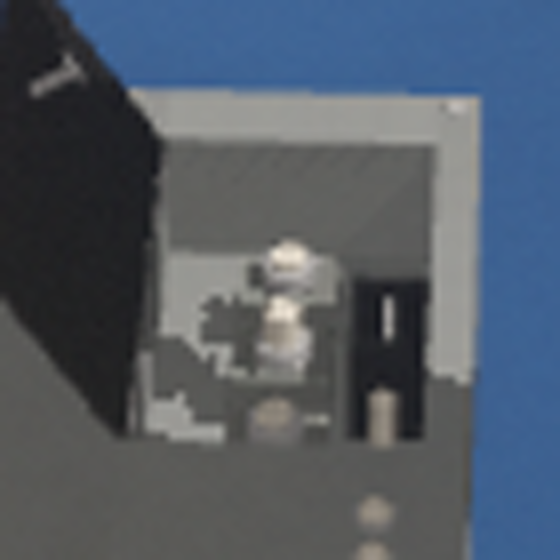

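View pics/top4.png

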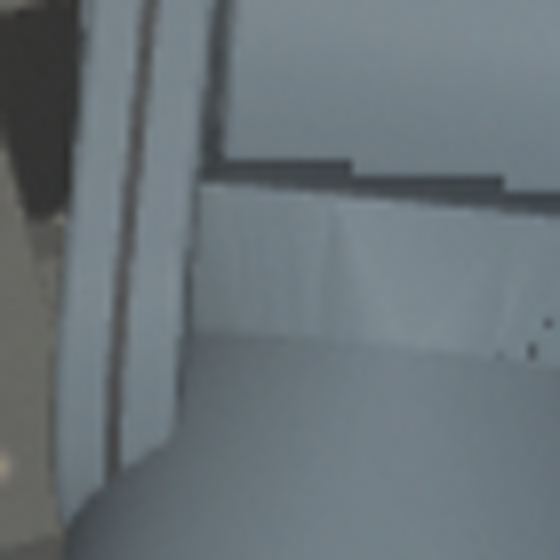

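In the side crop the buttons sit at rows 194.2, 200.7 and 213.2. The home/popped predictions are 193.7/191.0, 203.2/200.5 and 213.1/210.4, so the middle breaker is the proud one. I'll check that the hatch is steady and then push the button.

Run:
```python
from plant import bot
from h import *
a,b=load("side3"),load("side4")
print("hatch diff",np.abs(a["image"][155:215,200:240].astype(int)-b["image"][155:215,200:240]).max())
print("ray",ray(b,(251.2,200.7),.0933))
B=ctr+.002*bx
P=lambda z:np.array([B[0],B[1],z])
bot.servo_line(P(.21),feed=.2)
bot.servo_line(P(.105),feed=.12)
f0=bot.current_force()
hit=bot.servo_line(P(.078),feed=.015,contact_N=14)
p=bot.current_position();bot.dwell(.2);f=bot.current_force()-f0
print(hit,p,bot.current_position(),f,bot.current_time())
s=bot.snapshot("side");u,v=proj(s,ctr).astype(int)
cv2.imwrite("pics/side5.png",cv2.resize(s["image"][v-60:v+40,u-60:u+60,::-1],None,fx=5,fy=5,interpolation=cv2.INTER_CUBIC))
```

```text
hatch diff 6
ray [0.57112767 0.01379876 0.0933    ]
True [0.57242589 0.01327805 0.08508571] [0.57242443 0.01324203 0.08507183] [ 0.47103811 -0.40848697  5.74807412] 12.1167
```

View pics/side5.png

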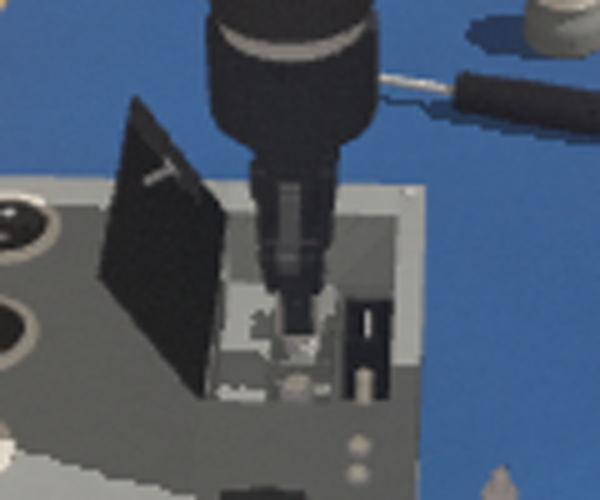

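The tip is on the middle button at z = 0.0851, against 0.085 expected for home. I'll give it one firmer push to confirm the stop, then retreat and look again.

Run:
```python
from plant import bot
from h import *
B=ctr+.002*bx
P=lambda z:np.array([B[0],B[1],z])
hit=bot.servo_line(P(.082),feed=.01,contact_N=15)
print(hit,bot.current_position(),bot.current_force())
bot.servo_line(P(.215),feed=.15)
bot.servo_line(P(.27)-.17*bx,feed=.25)
q=bot.current_joint_pos(); bot.move_j([1.041,0.048,0.099,1.622,0,0.7])
bot.dwell(.3)
for n in("side","top"):
    s=bot.snapshot(n);np.savez(f"pics/{n}6.npz",**s);cv2.imwrite(f"pics/{n}6.png",s["image"][:,:,::-1])
    u,v=proj(s,ctr).astype(int);print(n,u-35,v-35)
    cv2.imwrite(f"pics/{n}6c.png",cv2.resize(s["image"][v-35:v+35,u-35:u+35,::-1],None,fx=8,fy=8,interpolation=cv2.INTER_CUBIC))
print(bot.current_time(),bot.current_force())
```

```text
False [0.57252956 0.01324415 0.0849076 ] [-5.16860195  0.60352738 13.71271953]
side 216 162
top 225 157
16.8417 [ 0.18814069  0.33867101 -0.37082203]
```

View pics/side6c.png

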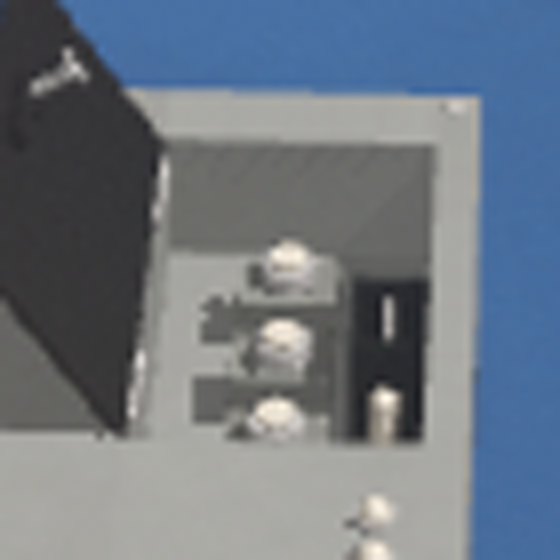

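View pics/top6c.png

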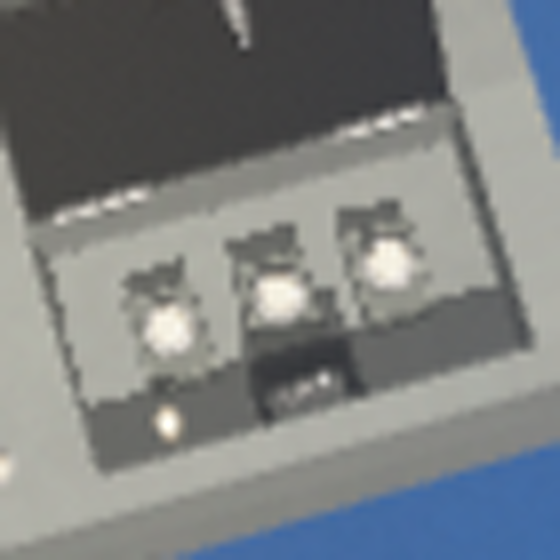

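View pics/top6.png

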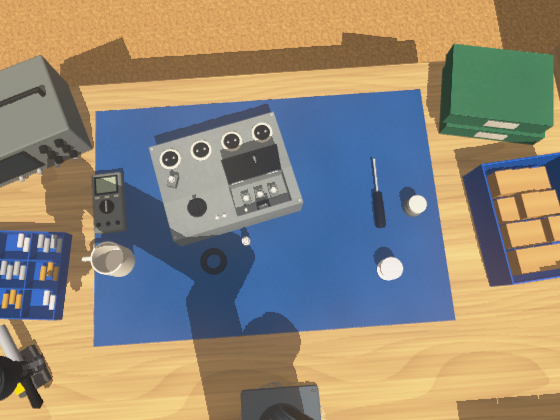

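In both views all three buttons sit at the same level: the side-crop caps are at rows 255, 335 and 412, evenly spaced. The hatch stands open, and the loose items are at the same pixels as at the start. I'll hand the job in.

```bash
python3 -c "
from plant import bot
print(bot.finish_job())"
```

```text
the job is handed in; nothing more can be done
None
```

The hatch is open and the tripped breaker's button is fully home; I handed the job in at about 17 s of the 40 s allowed.

- **Hatch:** I pressed the ribbed pad once with the closed fingertips. It sank about 3.9 mm, enough to release the latch, and I then drew well clear. Almost 3 s after the release, two pictures about 0.5 s apart showed the hatch standing fully open and not moving.
- **Button:** The side camera showed the middle breaker was the proud one. I pushed it to its stop: the tip reached z 0.0849–0.0851 m against 0.085 m expected, and a second, firmer push of about 14 N moved it only another 0.2 mm.
- **Final pictures:** All three buttons sit level, the hatch is still open, and the loose items look unmoved by eye. The robot is clear of everything.

No check failed or disagreed. The arm blocked the top camera while I was picking out the tripped button, so that choice came from the side view alone. Once the arm was out of the way, the top view also showed all three buttons level.

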